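# Reset the larder-tray divider and put the blue tin away

### The job

Make a lane for the blue tin in the larder tray: loosen the divider's red clamp lever, slide the divider along its rail until its pointer is level with the blue clip, and clamp the lever fully home again. Then stand the blue tin upright on the tray floor in that lane, on the side of the divider away from the jars; set it down gently, and leave the jars, the orange tin and the other things as they are.

Things in the scene. Friction and masses are not known exactly. Their poses are not given: they have to be found in the camera images.
- tray: White steel larder tray, fixed; origin: centre of its underside. Lengths in mm in its frame: inside x -90 to +106, y -216 to +216, floor top z 6, wall tops z 50. A rail runs along the front wall, parallel to y, over x -126 to -90, top z 62. The divider closes off a lane at the -y end wall; jars stand in the +y part.
- divider (a joint): Position of the divider along the rail in m, growing towards the tray's +y: 0 = against the -y end, 0.22 at most. The middle plane of its plate lies at tray y = -0.190 + this value. It cannot be slid while clamped; with the lever loose it slides with about 6 N and stays where it is left.
- divider_pointer (a point): Tip of the divider's small red pointer, in the plane of the plate, on the tray's -x side of the saddle, z 66; axes as the tray's. The divider is a grey saddle on the rail (52 mm along the rail, tray x -107 to -62, top z 80) carrying an aluminium plate 3 mm thick across the rest of the tray.
- divider_grip (a point): Middle of the black grip bead along the top edge of the divider plate: 12 mm wide (tray y), 10 mm high (top z 88), 150 mm long (tray x); axes as the tray's. It can be pinched here from above to slide the divider.
- clamp_lever (a joint): Angle of the red clamp lever in rad about the vertical. 0 = clamped fully home, handle along the rail pointing to the tray's +y; loosened anticlockwise seen from above, towards the tray's -x, to a stop at 1.2. The divider is free above 0.9. Turning takes about 0.12 N m, up to about 0.3 when tightening or starting to loosen; it stays where it is left.
- lever_pivot (a point): On the lever's vertical axis at the height of the handle's middle, z 108 over the tray's underside. It turns with the lever: its y axis points along the handle, z up.
- lever_grip (a point): Middle of the red handle's outer part, 55 mm from the axis, z 108; axes as lever_pivot. The handle is a round bar 12 mm thick, its tip 72 mm from the axis. Under its outer part lie only the tray, the rail (top z 62) and the clips (top z 73).
- clip_blue: Blue marker clip on the rail's outer ledge, 27 mm (tray x, it overhangs the rail by 14) by 12 mm (along the rail), top z 73, fixed. Origin: on the ledge, z 62.5, midway along its 12 mm; axes as the tray's. The divider's pointer must be level with it along the tray's y.
- clip_orange: Orange marker clip, the same as the blue one; not wanted now. The two clips may change places.
- tin_blue: Blue round tin with a steel lid, standing on the counter left of the tray: 64 mm across, 92 mm high, about 250 g. Origin: centre of its underside, z up.
- tin_orange: Orange tin, the same size, standing near the blue one; it stays. The two tins may change places.
- jar_rice: Glass jar of rice, 72 mm across, 105 mm high, standing in the tray. Origin: centre of its underside.
- jar_beans: Glass jar of beans, 60 mm across, 85 mm high, standing in the tray. Origin: centre of its underside.
- soup_can: Red soup can, 66 mm across, 82 mm high, on the counter to the right in front of the tray. Origin: centre of its underside.
- sauce_bottle: Red sauce bottle, 60 mm across, 185 mm high, right of the tray. Origin: centre of its underside.
- spice_jar: Amber spice jar, 44 mm across, 76 mm high, beyond the tins. Origin: centre of its underside.

How it is judged:
By the outcome, as a careful person would: the job done as asked, in the order asked, and still so for the second after the job is handed in, with the robot touching nothing.
It also fails if it takes over 72 s, if anything falls off the work surface, if the arm or the gripper's body presses on something with over 40 N, if the wrist force passes 120 N, or if a joint passes its speed limit or range.

### The arm

A 6-joint arm with a two-finger parallel gripper is mounted at the origin on the work surface. World frame = base frame: x ahead of the robot, y to its left, z up, the work surface at z = 0. Lengths are in m, angles in degrees, forces in N, time in s.
With the tool pointing down it reaches from about 0.325 to 0.775 m from the base axis. Payload 5.5 kg.
Tool frame: the origin (TCP) lies at the centre of the arm's flange, where the gripper is bolted on; the fingertips stand 182 mm ahead of it and the grasp point (between the pads) lies 163 mm ahead of it; z points along the fingers, y is the direction in which the jaws open and shut (so a half turn about z gives the same grasp; the last joint's range is limited). The gripper opens to 88 mm and grips with 3 to 60 N. Pads are 20 mm wide; open, the fingers measure 115 mm over their backs; the gripper's body (75 mm by 178 mm) begins 61 mm behind the grasp point.
Start: joints at [-80.541, 5.22, 70.514, -0, 104.267, -3.249], TCP at [0.132, -0.585, 0.405] pointing down, gripper open.
Joint ranges: [-164.24, 164.24], [-49.07, 125.15], [9.68, 141.18], [-86.29, 266.29], [3.28, 154.24], [-151.56, 151.56]. Speed limits (degrees/s): [147.25, 147.25, 172.46, 180, 180, 180].

### API

Orientations are given as [roll, pitch, yaw] about the fixed x, y, z axes, in that order (R = Rz(yaw) Ry(pitch) Rx(roll)).
In Python, from station import r gives the robot as it stands. The module is installed in compiled form; this text tells all that it offers. Calls block until the motion is done:
- r.reach(position, orientation): joint-space move of the TCP to a pose.
- r.servo_line(position, rotation=None, speed=0.15): straight line of the TCP; rotation=None keeps the orientation; speed is the mean speed in m/s.
- r.move_joints(angles): joint-space move.
- r.let_go() and r.grab(squeeze=None): open the fingers fully, or close them until they stop; squeeze is the grip in N (None keeps the last).
- r.wait(seconds).
- r.inverse_kinematics(position, orientation): joint angles nearest the present ones, or None.
- r.sense(): the state.
- r.snapshot(name): name is "side" or "top" or "wrist"; returns a dict with "frame" (420x560x3 uint8, red, green, blue), "fx", "fy", "cx", "cy" (pixels), "R" (3x3) and "t" (3): a world point X has camera coordinates R X + t. Camera axes: x right, y down, z forward; pixel columns grow to the right and rows downward; lengths in m; the calibration is good to about 2 mm. A picture is of the moment at which its call begins. There is no depth.
A pose or a line that the arm cannot do raises r.IKError and nothing moves.
- r.hand_in(): hands the job in, once; it reports no verdict.
The state is a dict: "clock": time; "joints": joint angles; "joint_vel": joint speeds; "joint_torque": joint torques, N m; "tcp_pos": TCP position; "orientation": TCP orientation; "contact_force": force on the tool from outside, world axes, zero at the start; "torque": the same for the moment, N m; "opening": finger opening in m.
Only numpy, scipy, OpenCV 4.12 (cv2) and the standard library are available. Lean on these libraries where they do the work, as an engineer would, in place of code of your own. Each camera call takes 0.05 s, during which the arm holds its last target.

## Working session

There is one attempt and no reset: what is moved stays moved. The work goes in short steps, each a Python script; the robot and the scene stay as the last script left them, time stands still between calls to the robot, and variables do not carry over. Pictures are saved under pics/ and viewed, and the job is handed in when it is done.

```bash
mkdir -p pics
cat > h.py <<'E'
from station import r
import numpy as np, cv2
def snap(n,fn):
    s=r.snapshot(n); cv2.imwrite('pics/%s.png'%fn, s['frame'][:,:,::-1]); 
    np.savez('pics/%s.npz'%fn, **{k:np.array(v) for k,v in s.items()}); return s
def ray(s,u,v,z):
    R=np.array(s['R']);t=np.array(s['t']).ravel()
    d=R.T@np.array([(u-s['cx'])/s['fx'],(v-s['cy'])/s['fy'],1]); c=-R.T@t
    return c+d*(z-c[2])/d[2]
def proj(s,X):
    c=np.array(s['R'])@np.array(X)+np.array(s['t']).ravel()
    return np.array([s['fx']*c[0]/c[2]+s['cx'],s['fy']*c[1]/c[2]+s['cy']])
E
python3 - <<'E'
from h import *
for n in('top','side','wrist'):
    s=snap(n,n+'0'); print(n,-np.array(s['R']).T@np.array(s['t']).ravel(),s['fx'])
print(r.sense())
E
```

```text
top [ 0.30842761 -0.01184265  1.05960842] 388.36364782852075
side [0.02481518 0.5616651  0.85501127] 412.44903265643546
wrist [ 0.20258075 -0.57025541  0.38353062] 308.7111086487928
{'clock': 0.15, 'joints': array([-8.05404193e+01,  5.25459406e+00,  7.05652919e+01, -4.99550836e-04,
        1.04265340e+02, -3.24650237e+00]), 'joint_vel': array([ 0.09367281, -0.10125739, -0.19353603, -0.02627601, -0.08234597,
       -0.12304178]), 'joint_torque': array([ 2.80543325e-03, -4.47043562e+01, -4.06907165e+01,  7.00047403e-02,
        2.74409924e-02, -1.21800117e-04]), 'tcp_pos': array([ 0.13199856, -0.58536041,  0.40375912]), 'orientation': array([-1.79914883e+02, -4.34294677e-03,  1.27059571e+01]), 'contact_force': array([ 1.12844559,  0.73393503, -0.62709845]), 'torque': array([ 0.03771523, -0.01803555, -0.01627643]), 'opening': 0.08791540680446636}
```

View pics/top0.png

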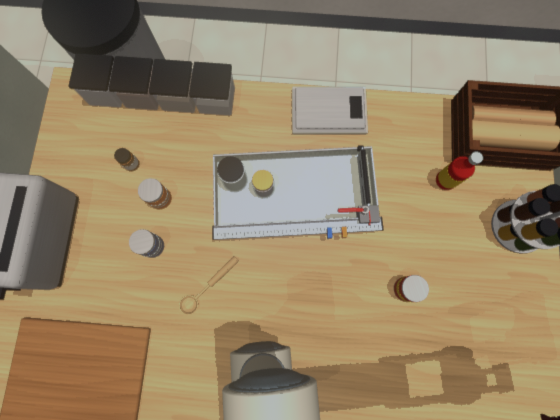

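View pics/side0.png

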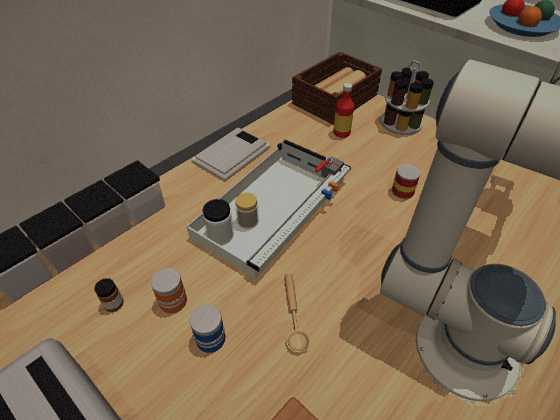

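Run:
```python
import cv2
a=cv2.imread('pics/top0.png')
cv2.imwrite('pics/z1.png',cv2.resize(a[140:250,200:400],None,fx=4,fy=4,interpolation=cv2.INTER_CUBIC))
cv2.imwrite('pics/z2.png',cv2.resize(a[140:265,100:200],None,fx=4,fy=4,interpolation=cv2.INTER_CUBIC))
```

```text
(no output)
```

View pics/z1.png

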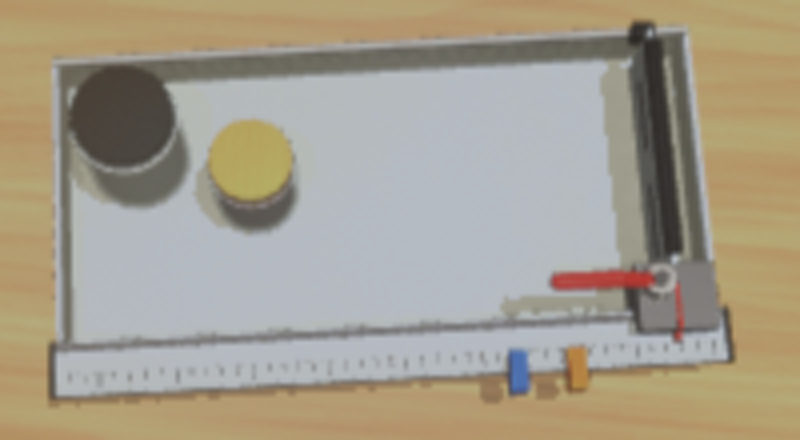

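View pics/z2.png

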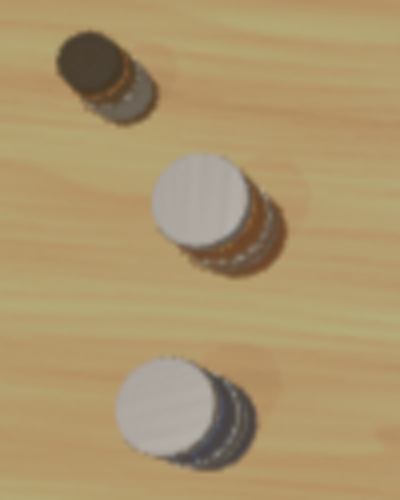

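```bash
cat >> h.py <<'E'
def load(fn):
    d=np.load('pics/%s.npz'%fn); return {k:d[k] for k in d}
E
python3 - <<'E'
from h import *
s=load('top0')
P=lambda x,y,z:ray(s,200+x/4-.4,140+y/4-.4,z)
f=lambda n,p:print(n,np.round(p,4))
A=P(53,60,.05);B=P(687,28,.05);f('A',A);f('B',B)
print(np.linalg.norm(A-B), np.degrees(np.arctan2(*(A-B)[[1,0]]))-90)
C=P(50,400,.062);D=P(733,362,.062);f('C',C);f('D',D)
print(np.linalg.norm(C-D), np.degrees(np.arctan2(*(C-D)[[1,0]]))-90)
f('blue clip',P(518,371,.073));f('orange clip',P(578,368,.073))
f('pointer',P(679,340,.066));f('pivot',P(661,278,.114));f('levtip',P(552,282,.108))
f('beadtop',P(653,30,.088));f('beadbot',P(672,255,.088))
f('rice',P(122,115,.105));f('beans',P(250,161,.085))
Q=lambda x,y,z:ray(s,100+x/4-.4,140+y/4-.4,z)
f('tin',Q(166,407,.092));f('otin',Q(200,200,.092))
# tray origin est; blue mask by side
E
```

```text
A [0.6831 0.2159 0.05  ]
B [ 0.7413 -0.2188  0.05  ]
0.4385842467220163 7.617222348513209
C [0.446 0.187 0.062]
D [ 0.5068 -0.2535  0.062 ]
0.44461211573425696 7.859145293656894
blue clip [ 0.4876 -0.1134  0.073 ]
orange clip [ 0.4927 -0.1517  0.073 ]
pointer [ 0.5177 -0.2172  0.066 ]
pivot [ 0.5461 -0.1948  0.114 ]
levtip [ 0.5396 -0.1279  0.108 ]
beadtop [ 0.7218 -0.1885  0.088 ]
beadbot [ 0.5684 -0.2063  0.088 ]
rice [0.6288 0.1544 0.105 ]
beans [0.6106 0.0706 0.085 ]
tin [0.423  0.3589 0.092 ]
otin [0.5588 0.3587 0.092 ]
```

Run:
```python
from h import *
r.reach([0.535,-0.215,0.42],[180,0,97.7])
s=snap('wrist','w1'); q=r.sense(); print(q['clock'],q['joints'].round(1),q['tcp_pos'],q['orientation'])
```

```text
2.175 [-25.4   1.8  72.5  -0.  105.7 -33. ] [ 0.53465743 -0.21594465  0.41989539] [-1.79985916e+02  6.64408092e-03  9.75939833e+01]
```

View pics/w1.png

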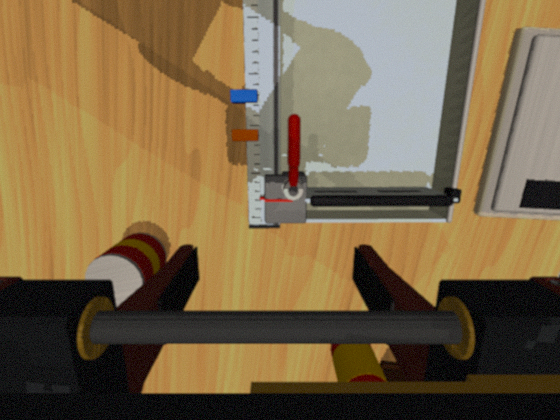

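Run:
```python
import cv2
a=cv2.imread('pics/w1.png')
cv2.imwrite('pics/z3.png',cv2.resize(a[80:235,222:342],None,fx=5,fy=5,interpolation=cv2.INTER_CUBIC)[:600*2])
```

```text
(no output)
```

View pics/z3.png

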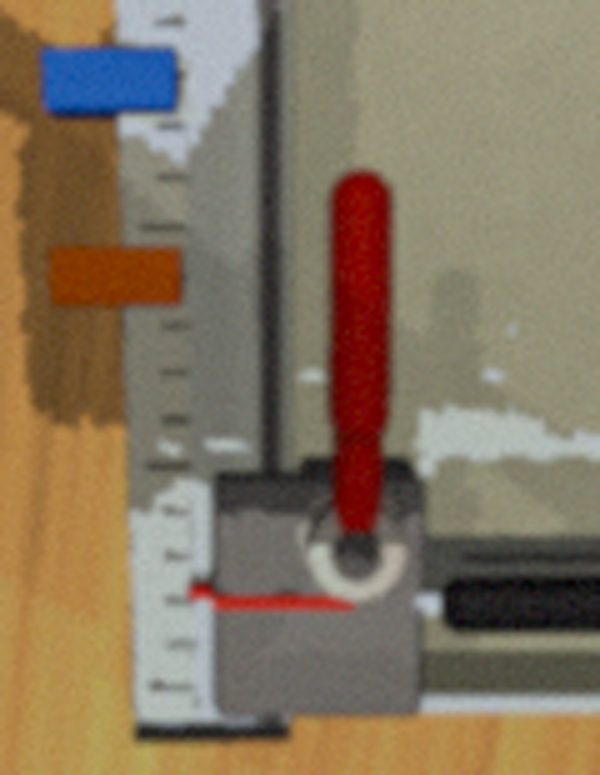

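Run:
```python
from h import *
s=load('w1'); print(-s['R'].T@s['t'].ravel(), s['R'].round(2))
th=np.radians(7.7); T=np.array([[np.cos(th),np.sin(th)],[-np.sin(th),np.cos(th)]])
P=lambda x,y,z:ray(s,222+x/5-.4,80+y/5-.4,z)
def f(n,p):print(n,np.round(p,4),'tray-rot',(T@p[:2]).round(4))
for n,a in dict(blueTL=(42,48,.073),blueTR=(175,48,.073),blueBL=(42,106,.073),blueBR=(178,106,.073),blue_c=(110,78,.073),or_c=(116,275,.073),pointer=(194,590,.066),pivot=(356,545,.114),levtip=(361,172,.108),levmid=(360,330,.108),beadL=(445,603,.088),sadTL=(217,510,.08),sadBR=(415,712,.08),sadBL=(217,712,.08),railBL=(136,725,.062)).items(): f(n,P(*a))
f('beadR',ray(s,452,196,.088))
f('beadL',ray(s,311,200.5,.088))
```

```text
[ 0.52511588 -0.14500084  0.3998028 ] [[ 0.99  0.13 -0.  ]
 [ 0.13 -0.96  0.26]
 [ 0.03 -0.26 -0.96]]
blueTL [ 0.4754 -0.1116  0.073 ] tray-rot [ 0.4562 -0.1743]
blueTR [ 0.5014 -0.1081  0.073 ] tray-rot [ 0.4824 -0.1743]
blueBL [ 0.4764 -0.1223  0.073 ] tray-rot [ 0.4557 -0.1851]
blueBR [ 0.5033 -0.1188  0.073 ] tray-rot [ 0.4828 -0.1851]
blue_c [ 0.4893 -0.1154  0.073 ] tray-rot [ 0.4694 -0.1799]
or_c [ 0.4945 -0.1528  0.073 ] tray-rot [ 0.4695 -0.2177]
pointer [ 0.518  -0.2176  0.066 ] tray-rot [ 0.4842 -0.285 ]
pivot [ 0.5481 -0.1946  0.114 ] tray-rot [ 0.5171 -0.2663]
levtip [ 0.5395 -0.1283  0.108 ] tray-rot [ 0.5175 -0.1995]
levmid [ 0.5434 -0.1558  0.108 ] tray-rot [ 0.5176 -0.2272]
beadL [ 0.5702 -0.2087  0.088 ] tray-rot [ 0.5371 -0.2832]
sadTL [ 0.521 -0.197  0.08 ] tray-rot [ 0.4899 -0.265 ]
sadBR [ 0.5688 -0.235   0.08  ] tray-rot [ 0.5322 -0.3091]
sadBL [ 0.5264 -0.2406  0.08  ] tray-rot [ 0.4894 -0.309 ]
railBL [ 0.5085 -0.2515  0.062 ] tray-rot [ 0.4702 -0.3174]
beadR [ 0.7137 -0.1851  0.088 ] tray-rot [ 0.6825 -0.2791]
beadL [ 0.5707 -0.209   0.088 ] tray-rot [ 0.5375 -0.2835]
```

```bash
cat >> h.py <<'E'
YAW=7.7
th=np.radians(YAW); T=np.array([[np.cos(th),np.sin(th)],[-np.sin(th),np.cos(th)]])
def W(p,z): # tray-rot xy -> world
    a=T.T@np.array(p); return [a[0],a[1],z]
def st(tag=''):
    q=r.sense(); print(tag,'t%.2f'%q['clock'],'pos',q['tcp_pos'].round(4),'yaw %.1f'%q['orientation'][2],'F',q['contact_force'].round(1),'M',q['torque'].round(2),'op %.4f'%q['opening']); return q
def arc(piv,a0,a1,n,z=.271,rad=.055,speed=.08):
    for a in np.linspace(a0,a1,n+1)[1:]:
        p=np.array(piv)+rad*np.array([-np.sin(a),np.cos(a)])
        r.servo_line(W(p,z),[180,0,YAW+90+np.degrees(a)],speed=speed); st('a%.2f'%a)
E
python3 - <<'E'
from h import *
piv=(.5175,-.269)
g=(.5175,-.214)
print(r.inverse_kinematics(W(g,.271),[180,0,97.7]), r.inverse_kinematics(W((piv[0]-.055*np.sin(1.12),piv[1]+.055*np.cos(1.12)),.271),[180,0,97.7+64]))
r.reach(W(g,.36),[180,0,97.7])
r.servo_line(W(g,.271),speed=.12); st('down')
r.grab(25); q=st('grab')
E
```

```text
[-1.82471950e+01 -6.89483486e-02  8.95108906e+01  0.00000000e+00
  9.05580578e+01 -2.59471950e+01] [-23.62633984  -5.00076559  94.29750351   0.          90.70326208
 -95.32633984]
down t3.53 pos [ 0.5417 -0.143   0.2721] yaw 97.7 F [-0.1  0.2 -0.3] M [-0.05 -0.08 -0.05] op 0.0881
grab t4.69 pos [ 0.5415 -0.1427  0.271 ] yaw 97.7 F [ 0.8  0.1 -0.1] M [-0.03 -0.17  0.06] op 0.0114
```

Gripped (opening ≈ 12 mm bar), nearly no side force. Swing it loose.

Run:
```python
from h import *
arc((.5175,-.269),0,1.14,5)
s=snap('wrist','w2')
```

```text
a0.23 t5.07 pos [ 0.5292 -0.146   0.2707] yaw 110.6 F [-1.4 -1.4 -2.6] M [-0.27  0.1   0.15] op 0.0116
a0.46 t5.44 pos [ 0.5182 -0.1517  0.2705] yaw 123.5 F [-2.6 -3.  -2. ] M [-0.45  0.02  0.16] op 0.0116
a0.68 t5.82 pos [ 0.5088 -0.1598  0.2709] yaw 136.6 F [-2.1 -3.8 -2.7] M [-0.54  0.23  0.04] op 0.0110
a0.91 t6.19 pos [ 0.5014 -0.1697  0.2711] yaw 149.6 F [-2.5 -3.5 -0.7] M [-0.54  0.23  0.01] op 0.0112
a1.14 t6.57 pos [ 0.4963 -0.1811  0.2711] yaw 162.7 F [-3.2 -2.7 -0.9] M [-0.58  0.34 -0.09] op 0.0113
```

View pics/w2.png

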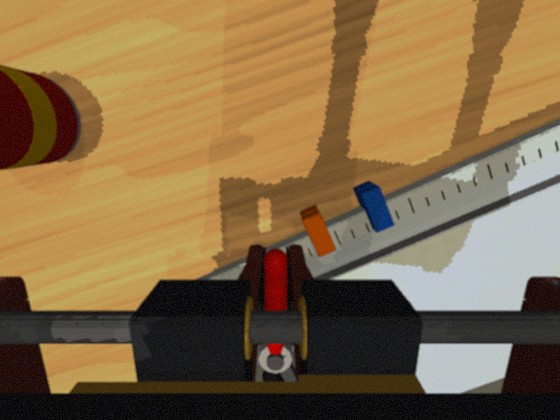

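Run:
```python
from h import *
r.let_go(); q=r.sense(); p=q['tcp_pos']
r.servo_line([p[0],p[1],.32],speed=.2)
b=(.582,-.284)
r.reach(W(b,.32),[180,0,187.7])
r.servo_line(W(b,.246),speed=.12); st('down')
r.grab(30); st('grab')
s=snap('wrist','w3'); snap('top','t3')
```

```text
down t9.56 pos [ 0.6148 -0.2035  0.2471] yaw -172.3 F [ 0.  0. -0.] M [ 0.04 -0.1  -0.04] op 0.0877
grab t10.71 pos [ 0.6148 -0.2034  0.246 ] yaw -172.3 F [ 0.5  0.3 -0.2] M [ 0.08 -0.14 -0.01] op 0.0117
```

View pics/w3.png

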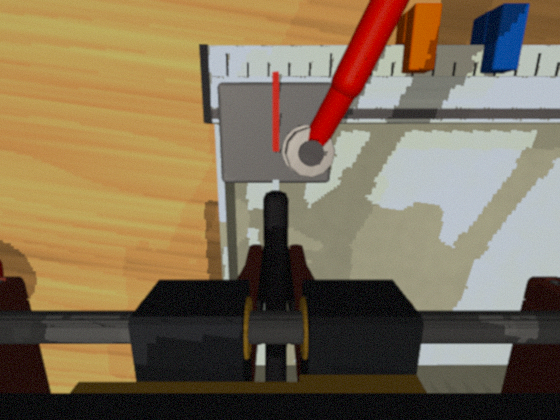

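View pics/t3.png

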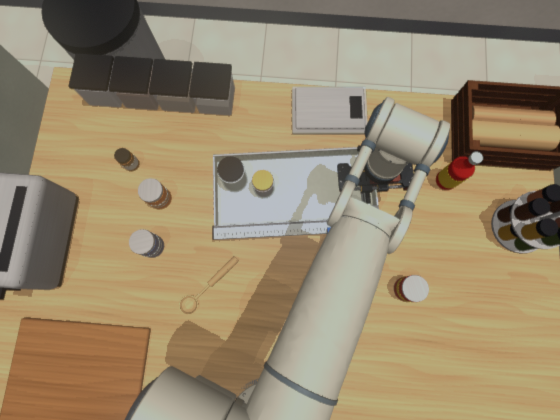

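Run:
```python
from h import *
s=load('w3')
f=lambda n,u,v,z:print(n,(T@ray(s,u,v,z)[:2]).round(4))
f('pt',275,73,.066);f('bl',487,72,.073);f('br',521,72,.073)
b0=T@r.sense()['tcp_pos'][:2]; print(b0)
r.servo_line(W((b0[0],b0[1]+.1045),.246),speed=.06); st('slid')
snap('wrist','w4')
```

```text
pt [ 0.483  -0.2849]
bl [ 0.4838 -0.1883]
br [ 0.4838 -0.1728]
[ 0.5820013  -0.28399347]
slid t12.70 pos [ 0.6008 -0.1009  0.246 ] yaw -172.4 F [ 1.6 -3.1 -0.7] M [-0.7  -0.33  0.04] op 0.0118
```

View pics/w4.png

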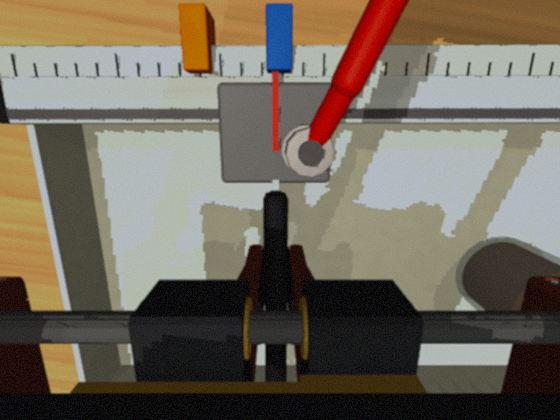

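Run:
```python
from h import *
s=load('w4');im=s['frame']
cv2.imwrite('pics/z4.png',cv2.resize(im[0:90,240:320,::-1],None,fx=6,fy=6,interpolation=cv2.INTER_CUBIC))
h=cv2.cvtColor(im,cv2.COLOR_RGB2HSV)
bl=(h[...,0]>100)&(h[...,0]<130)&(h[...,1]>120)
rd=((h[...,0]<6)|(h[...,0]>174))&(h[...,1]>150)
for v in range(5,72,8):
    c=np.where(bl[v,250:310])[0]+250
    if len(c): a=T@ray(s,c.min()-.5,v,.073)[:2];b=T@ray(s,c.max()+.5,v,.073)[:2]; print(v,c.min(),c.max(),a.round(4),b.round(4),((a+b)/2).round(4))
for v in range(70,100,3):
    c=np.where(rd[v,260:295])[0]+260
    if len(c): print('r',v,c.min(),c.max(),(T@ray(s,c.mean(),v,.066)[:2]).round(4))
```

```text
5 267 291 [ 0.457  -0.1853] [ 0.4571 -0.1745] [ 0.4571 -0.1799]
13 267 291 [ 0.4601 -0.1853] [ 0.4601 -0.1745] [ 0.4601 -0.1799]
21 267 291 [ 0.4632 -0.1854] [ 0.4632 -0.1744] [ 0.4632 -0.1799]
29 267 291 [ 0.4663 -0.1854] [ 0.4663 -0.1744] [ 0.4663 -0.1799]
37 267 291 [ 0.4694 -0.1854] [ 0.4694 -0.1743] [ 0.4694 -0.1799]
45 267 291 [ 0.4726 -0.1854] [ 0.4726 -0.1743] [ 0.4726 -0.1799]
53 267 291 [ 0.4758 -0.1855] [ 0.4759 -0.1743] [ 0.4759 -0.1799]
61 267 291 [ 0.4791 -0.1855] [ 0.4791 -0.1742] [ 0.4791 -0.1799]
69 267 290 [ 0.4824 -0.1855] [ 0.4825 -0.1746] [ 0.4824 -0.1801]
r 73 273 278 [ 0.483  -0.1815]
r 76 273 277 [ 0.4843 -0.1817]
r 79 273 277 [ 0.4856 -0.1817]
r 82 273 278 [ 0.4869 -0.1815]
r 85 272 278 [ 0.4883 -0.1817]
r 88 272 278 [ 0.4896 -0.1817]
r 91 273 278 [ 0.491  -0.1815]
r 94 272 278 [ 0.4923 -0.1817]
r 97 272 278 [ 0.4937 -0.1817]
```

View pics/z4.png

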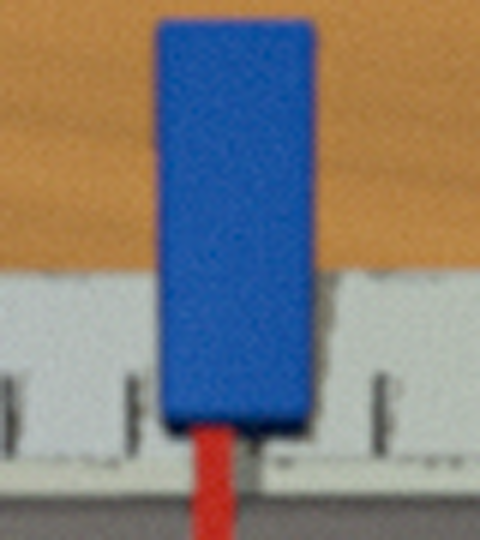

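```bash
cat >> h.py <<'E'
def meas(fn):
    s=snap('wrist',fn);im=s['frame'];h=cv2.cvtColor(im,cv2.COLOR_RGB2HSV)
    bl=(h[...,0]>100)&(h[...,0]<130)&(h[...,1]>120)
    rd=((h[...,0]<6)|(h[...,0]>174))&(h[...,1]>150)
    B=[];Rr=[]
    for v in range(20,65,3):
        c=np.where(bl[v,230:330])[0]+230
        if len(c): B.append((T@ray(s,c.mean(),v,.073)[:2])[1])
    for v in range(75,120,3):
        c=np.where(rd[v,250:295])[0]+250
        if len(c): Rr.append((T@ray(s,c.mean(),v,.066)[:2])[1])
    print('blue',np.median(B),'ptr',np.median(Rr)); return np.median(B)-np.median(Rr)
E
python3 - <<'E'
from h import *
b=T@r.sense()['tcp_pos'][:2]; print(b)
d=-.1795+.0018; r.servo_line(W((.582,d),.246),speed=.02)
for i in range(3):
    e=meas('w5_%d'%i); print(e)
    if abs(e)<.0004: break
    d+=e; r.servo_line(W((.582,d),.246),speed=.02)
st(); r.let_go(); r.wait(.1); print(meas('w6'))
E
```

```text
[ 0.58189814 -0.18041575]
blue -0.17988023783564158 ptr -0.17993564171196555
5.540387632396726e-05
 t13.05 pos [ 0.6006 -0.0991  0.246 ] yaw -172.4 F [ 1.3 -4.6 -2.3] M [-0.71 -0.36 -0.01] op 0.0117
blue -0.17994121232778346 ptr -0.1798731072295018
-6.810509828164557e-05
```

Run:
```python
from h import *
s=load('w6'); h=cv2.cvtColor(s['frame'],cv2.COLOR_RGB2HSV)
rd=((h[...,0]<6)|(h[...,0]>174))&(h[...,1]>150)
pts=[]
for v in (5,20,35,50,65,80,100,115):
    c=np.where(rd[v,300:440])[0]+300; p=T@ray(s,c.mean(),v,.108)[:2]; pts.append(p); print(v,p.round(4))
pts=np.array(pts)
k=np.polyfit(pts[:,1],pts[:,0],1); print(k,'angle',np.degrees(np.arctan2(-k[0],1)))
for z in(.108,.114,.12): print(T@ray(s,311,152,z)[:2])
```

```text
5 [ 0.4691 -0.1429]
20 [ 0.4735 -0.1448]
35 [ 0.4781 -0.147 ]
50 [ 0.4827 -0.1491]
65 [ 0.4874 -0.1515]
80 [ 0.4923 -0.1537]
100 [ 0.4989 -0.1574]
115 [ 0.504  -0.1601]
[-2.0298887  0.1796104] angle 63.773397768901155
[ 0.51724055 -0.16512921]
[ 0.51684847 -0.16581206]
[ 0.51645638 -0.16649491]
```

View pics/w6.png

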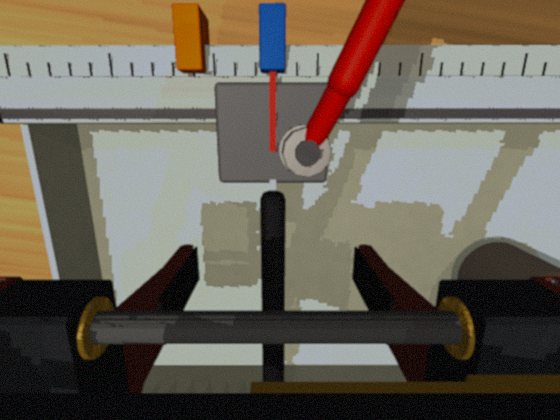

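Run:
```python
from h import *
piv=np.array((.5173,-.166)); a=1.113
p=r.sense()['tcp_pos']; r.servo_line([p[0],p[1],.33],speed=.2)
g=piv+.055*np.array([-np.sin(a),np.cos(a)]); o=[180,0,97.7+np.degrees(a)]
r.reach(W(g,.33),o); r.servo_line(W(g,.271),speed=.12); st('dn')
r.grab(25); st('grab')
arc(piv,a,-.04,5)
r.wait(.2); st()
s=snap('wrist','w7')
```

```text
dn t16.19 pos [ 0.4831 -0.0778  0.2712] yaw 161.5 F [-0.4  0.   0.5] M [-0.   -0.14 -0.02] op 0.0878
grab t17.35 pos [ 0.4828 -0.0776  0.271 ] yaw 161.5 F [-0.1  1.  -0.4] M [ 0.11 -0.18  0.13] op 0.0113
a0.88 t17.73 pos [ 0.4881 -0.0659  0.271 ] yaw 148.5 F [0.6 2.7 0.5] M [ 0.52 -0.17  0.03] op 0.0111
a0.65 t18.12 pos [ 0.4958 -0.0562  0.2708] yaw 135.3 F [-1.2  4.8  0.8] M [0.61 0.07 0.11] op 0.0116
a0.42 t18.50 pos [ 0.5055 -0.0483  0.2705] yaw 122.1 F [-2.6  3.4 -0.9] M [0.68 0.15 0.16] op 0.0114
a0.19 t18.88 pos [ 0.5173 -0.0427  0.2712] yaw 108.9 F [-0.1  7.1  0.8] M [ 1.01 -0.08 -0.1 ] op 0.0113
a-0.04 t19.27 pos [ 0.529  -0.04    0.2708] yaw 95.7 F [-5.4  7.   2.9] M [0.98 0.8  0.19] op 0.0114
 t19.47 pos [ 0.529  -0.04    0.2708] yaw 95.7 F [-4.8  7.2  1.1] M [0.97 0.77 0.2 ] op 0.0110
```

View pics/w7.png

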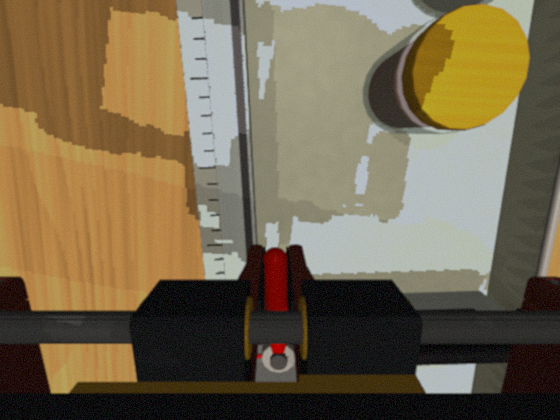

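Run:
```python
from h import *
arc((.5173,-.166),-.04,-.14,2,speed=.04)
r.wait(.15); q=st(); print(T@q['tcp_pos'][:2])
r.let_go(); q=st('rel')
p=q['tcp_pos']; r.servo_line([p[0],p[1],.34],speed=.2)
r.reach(W((.52,-.26),.42),[180,0,97.7])
snap('wrist','w8'); st()
```

```text
a-0.09 t19.77 pos [ 0.5306 -0.0399  0.2705] yaw 92.8 F [-13.9   5.7   4.9] M [0.92 2.11 0.31] op 0.0118
a-0.14 t20.02 pos [ 0.5322 -0.0401  0.2702] yaw 90.0 F [-22.4   5.3   8.6] M [0.86 3.61 0.44] op 0.0123
 t20.17 pos [ 0.5322 -0.0401  0.2702] yaw 90.0 F [-22.1   4.8   8.8] M [0.77 3.59 0.38] op 0.0120
[ 0.52202562 -0.11101582]
rel t21.39 pos [ 0.5352 -0.0402  0.271 ] yaw 89.7 F [-0.1 -0.2 -0.4] M [-0.02 -0.08 -0.05] op 0.0875
 t22.64 pos [ 0.5503 -0.187   0.4177] yaw 97.7 F [ 0.1  0.5 -0.7] M [-0.09 -0.07  0.04] op 0.0880
```

View pics/w8.png

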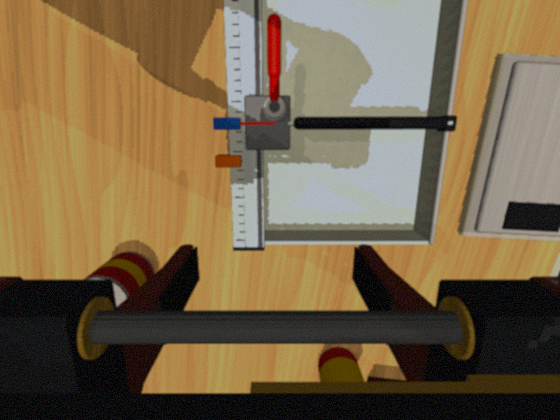

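Run:
```python
from h import *
s=load('w8')
f=lambda n,u,v,z:print(n,(T@ray(s,u,v,z)[:2]).round(4))
f('wall in z50 bot',350,240,.05);f('floor edge',350,229,.006);f('bead',300,123,.088);f('bead',440,123,.088)
f('ptr',245,123.5,.066);f('levtip',274,14,.108);f('lev',275,60,.108);f('lev',274.5,85,.108)
t=load('top0');d=load('side0')
def P(s): return s['fx']
def tri(a,b):
    A=[]
    for s,(u,v) in((t,a),(d,b)):
        K=np.array([[s['fx'],0,s['cx']],[0,s['fy'],s['cy']],[0,0,1]]);M=K@np.c_[s['R'],s['t'].ravel()]
        A.append(M)
    X=cv2.triangulatePoints(A[0],A[1],np.array(a,float).reshape(2,1),np.array(b,float).reshape(2,1)); return (X[:3]/X[3]).ravel()
print('toaster',tri((76,187),(47,341)),tri((60,325),(118,416)))
print('tin',tri((141,241.3),(207,317)))
for s,n in((t,'top'),(d,'side')): print(n,proj(s,(.423,.359,.092)),proj(s,(.423,.359,0)))
```

```text
wall in z50 bot [ 0.608  -0.3128]
floor edge [ 0.6181 -0.3131]
bead [ 0.5429 -0.18  ]
bead [ 0.6774 -0.1802]
ptr [ 0.4879 -0.1799]
levtip [ 0.5183 -0.0942]
lev [ 0.5191 -0.1289]
lev [ 0.5186 -0.1488]
toaster [0.58341718 0.58611844 0.07884721] [0.27579758 0.53677697 0.19606314]
tin [0.42168676 0.35764671 0.09402493]
top [141.07216686 241.33347129] [153.10187582 246.27803343]
side [205.64350173 317.34367294] [211.06161565 338.34315921]
```

Run:
```python
from h import *
x,y=.4225,.3585
r.reach([x,y,.40],[180,0,97.7]); r.servo_line([x,y,.228],speed=.15); st('dn')
r.grab(20); st('grab')
snap('side','s9')
r.servo_line([x,y,.40],speed=.2); r.wait(.2); st('lift'); snap('wrist','w9')
```

```text
dn t25.97 pos [0.4228 0.3587 0.2293] yaw 97.7 F [-0.5  0.3 -0.3] M [-0.05 -0.1  -0.02] op 0.0875
grab t26.47 pos [0.4227 0.3586 0.2285] yaw 97.7 F [1.4 0.9 1.8] M [-0.08 -0.23 -0.03] op 0.0639
lift t27.73 pos [0.4225 0.3585 0.3984] yaw 97.7 F [ 0.1 -0.5 -2.4] M [-0.04 -0.15 -0.03] op 0.0635
```

View pics/s9.png

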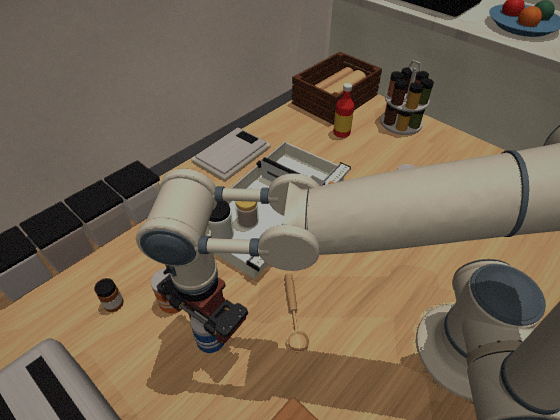

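View pics/w9.png

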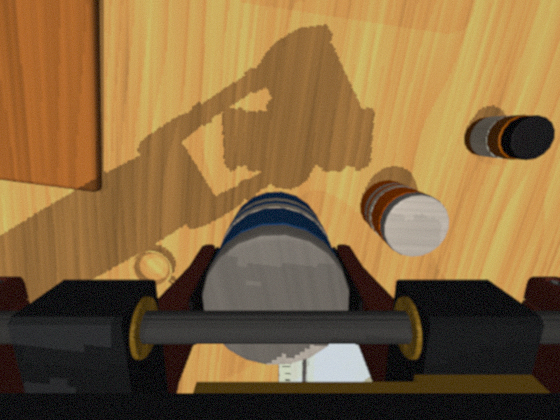

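Run:
```python
from h import *
g=(.622,-.247)
p=W(g,.42)
r.servo_line([.4225,.3585,.42],speed=.2)
r.reach(p,[180,0,97.7]); st('over')
r.servo_line(W(g,.26),speed=.15); r.servo_line(W(g,.238),speed=.04); r.wait(.3)
f0=st('near')['contact_force'][2]
z=.238
while z>.231:
    z-=.0008; r.servo_line(W(g,z),speed=.01); r.wait(.05)
    F=np.mean([r.sense()['contact_force'][2] for _ in range(3)])
    print(round(z,4),round(F,2),round(r.sense()['tcp_pos'][2],4))
    if F-f0>3: break
snap('wrist','w10')
```

```text
over t30.07 pos [ 0.6496 -0.1601  0.4202] yaw 97.8 F [-0.   0.5 -2. ] M [-0.08 -0.12 -0.03] op 0.0639
near t32.28 pos [ 0.6495 -0.1615  0.2383] yaw 97.7 F [-0.4 -0.1 -1.9] M [-0.06 -0.09  0.03] op 0.0636
0.2372 -1.99 0.2372
0.2364 -1.7 0.2363
0.2356 -2.68 0.2356
0.2348 -1.07 0.2348
0.234 1.03 0.2345
0.2332 5.48 0.2345
```

View pics/w10.png

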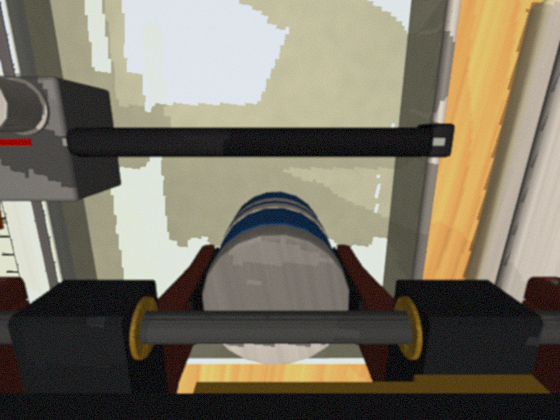

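Contact at the expected height (tin underside ≈ 6 mm) in the lane. Release, lift, and check.

Run:
```python
from h import *
g=(.622,-.247)
r.servo_line(W(g,.2342),speed=.01)
r.let_go(); st('rel'); r.servo_line(W(g,.42),speed=.15)
r.reach([0.535,-0.265,0.44],[180,0,97.7]); snap('wrist','w11')
r.move_joints([-80.5,5.2,70.5,0,104.3,-3.2]); snap('top','t11'); snap('side','s11'); st()
a=cv2.imread('pics/t11.png'); b=cv2.imread('pics/w11.png')
cv2.imwrite('pics/z11.png',cv2.resize(a[140:260,200:400],None,fx=4,fy=4,interpolation=cv2.INTER_CUBIC))
```

```text
rel t34.97 pos [ 0.6495 -0.1614  0.2341] yaw 97.7 F [-0.6  0.2  0.6] M [-0.01 -0.15  0.02] op 0.0877
 t39.04 pos [ 0.1334 -0.5848  0.4051] yaw 12.8 F [ 0.2 -0.2 -0.2] M [-0.01 -0.03  0.04] op 0.0878
```

View pics/w11.png

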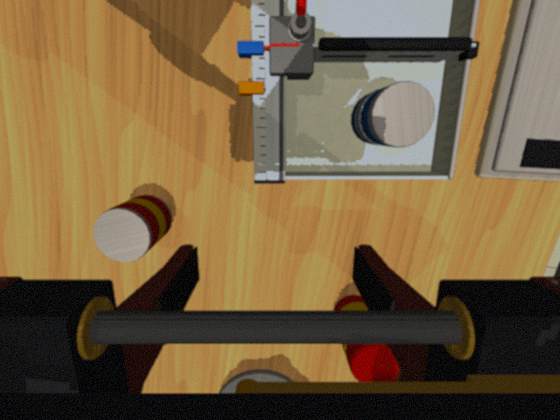

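View pics/z11.png

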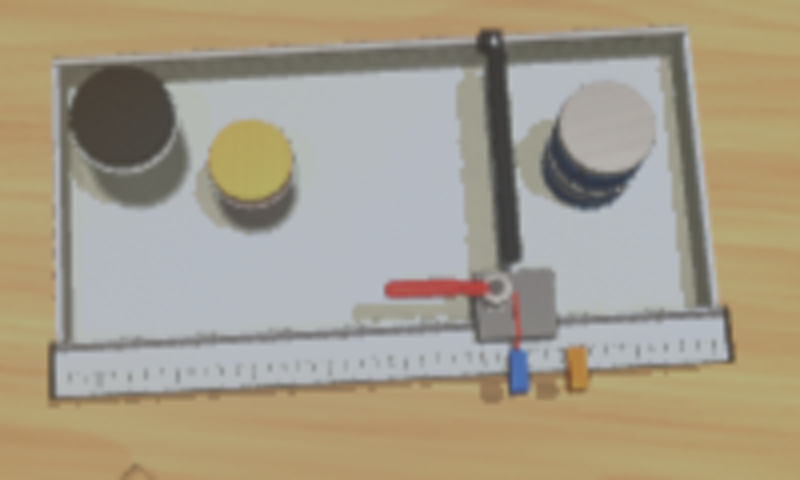

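View pics/s11.png

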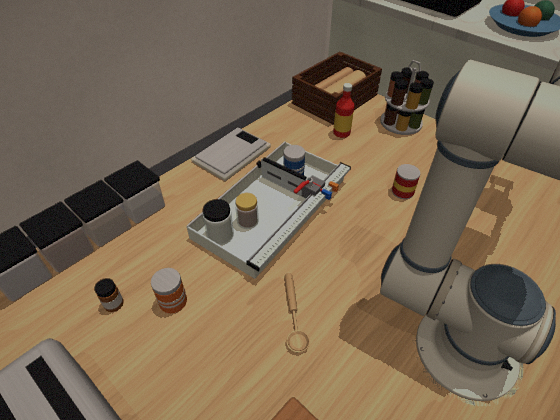

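Run:
```python
from h import *
def fit(fn,box):
    s=load(fn);u0,u1,v0,v1=box;h=cv2.cvtColor(s['frame'],cv2.COLOR_RGB2HSV)
    m=(((h[...,0]<8)|(h[...,0]>172))&(h[...,1]>140)).astype(np.uint8)
    k=np.zeros_like(m);k[v0:v1,u0:u1]=m[v0:v1,u0:u1]
    n,l,st_,_=cv2.connectedComponentsWithStats(k); i=1+st_[1:,4].argmax()
    v,u=np.where(l==i); P=np.array([T@ray(s,a,b,.108)[:2] for a,b in zip(u,v)])
    d=cv2.fitLine(P.astype(np.float32),cv2.DIST_L2,0,1e-4,1e-4).ravel(); d=d[:2]*np.sign(d[1])
    print(fn,len(u),'angle rad',np.arctan2(-d[0],d[1]).round(4),'y',P[:,1].min().round(4),P[:,1].max().round(4))
fit('w1',(285,305,100,180));fit('w8',(262,290,5,95))
fit('top0',(330,368,205,215));fit('t11',(290,326,205,218))
a,b=load('top0')['frame'].astype(int),load('t11')['frame'].astype(int)
m=(abs(a-b).max(2)>40).astype(np.uint8); n,l,s,c=cv2.connectedComponentsWithStats(m)
print([x.tolist() for x in s[1:] if x[4]>5])
```

```text
w1 728 angle rad 0.0032 y -0.2582 -0.1995
w8 960 angle rad -0.0002 y -0.1561 -0.0942
top0 81 angle rad -0.0199 y -0.2605 -0.2023
t11 53 angle rad -0.046 y -0.1572 -0.0969
[[288, 145, 92, 83, 2642], [377, 205, 3, 11, 19], [129, 230, 36, 28, 727], [545, 414, 12, 4, 15]]
```

Run:
```python
from h import *
st(); r.hand_in()
```

```text
t39.04 pos [ 0.1334 -0.5848  0.4051] yaw 12.8 F [ 0.2 -0.2 -0.2] M [-0.01 -0.03  0.04] op 0.0878
the job is handed in; nothing more can be done
```

I loosened the lever, slid the divider to the blue clip and clamped the lever home again. Then I stood the blue tin in the lane on the side away from the jars and handed the job in at 39 s.

**Divider:** after I let go of it, before clamping, the pointer was within about 0.1 mm of the blue clip's middle along the rail. A wrist picture after clamping still shows them level.

**Lever:** I pressed it against its stop with about 22 N. Its measured angle was 0.000 rad in the wrist view. The coarser top view gave -0.046 rad, but it also read -0.020 rad before I started, with the lever presumably clamped; I took the difference as pixel noise.

**Tin:** I lowered it until it touched at the expected floor height, with about 7 N when it met the floor, and released it. The last pictures show it upright and clear of the divider and walls.

**Other things:** comparing the top pictures from before and after, only the areas of the divider and clamp, the tin's old and new spots and two slivers of pixels changed. One sliver is at the right end of the tray beside the divider's old place and one is at the bottom edge of the picture. The jars, orange tin and the rest look untouched.

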